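# Put the condiments and the peeler on their own coasters

### The arm

A 6-joint arm with a two-finger parallel gripper is mounted at the origin on a cart in front of the work surface, level with it; the furniture and walls round the work are solid. World frame = base frame: x ahead of the robot, y to its left, z up, the work surface at z = 0. Lengths are in m, angles in rad, forces in N, time in s.
With the tool pointing down it reaches from about 0.35 to 0.85 m from the base axis. Payload 8.1 kg.
Tool frame: the origin (TCP) lies at the very end of the fingers, on their centre line; the grasp point (between the pads) lies 19 mm behind it; z points along the fingers, y is the line along which they close (so a half turn about z gives the same grasp; the last joint's range is limited). The gripper opens to 93 mm and grips with 3 to 60 N. Pads are 15 mm wide; open, the fingers measure 128 mm over their backs; the gripper's body (75 mm by 188 mm) begins 65 mm behind the grasp point.
Start: joints at [-1.422, 0.13, 1.488, -0, 1.523, -0.085], TCP at [0.139, -0.584, 0.219] pointing down, gripper open.
Joint ranges: [-2.96, 2.96], [-0.89, 2.26], [0.02, 2.5], [-1.34, 4.48], [0, 2.73], [-2.66, 2.66]. Speed limits (rad/s): [2.39, 2.39, 2.79, 3.14, 3.14, 3.14].

### API

Orientations are given as a unit quaternion [x, y, z, w].
In Python, from workcell import manip gives the robot as it stands.
- The arm moves only by the tool carry_out, never from a script. Its argument "targets" is one flat list of numbers, 7 for each row, row after row: the shift along the tool's x, y, z in units of 40 mm (1.0 is 40 mm), then the turn, a rotation vector about the tool's x, y, z in units of 5 degrees (1.0 is 5 degrees), then the finger opening in mm, from 0 to 93. In form: [tx, ty, tz, rx, ry, rz, fingers, tx, ty, tz, rx, ry, rz, fingers, ...]. A call has 1 to 12 rows; each row shifts and turns the commanded pose from where the row before left it, along the tool's axes as they then stand; what a row does not reach is not made up. A row lasts 1/10 s, in which the tool goes at most 50 mm and 8.59 degrees, less where a joint would pass 70% of its speed; a pose out of reach is approached as far as the arm can. A call is refused whole if a number of a shift passes 1 or a number of a turn 1, either way. A call with a gripper value outside its range is refused whole. The fingers move at their own pace and stop on an object; "newtons" is the grip in N (left out, the last holds). Time passes only in rows, so rows that do not move let the fingers close. It gives the time, the measured TCP pose, the force, the opening and the grip force at its end, in the units of the state.
- manip.observe(): the state, without advancing time (a new reading comes with each control period).
- manip.grab_frame(name): name is "scene" or "side" or "wrist"; returns (picture, depth): 420x560x3 uint8, red, green, blue; 420x560 float32, m along the optical axis (not along the pixel's ray), 0 where there is no reading.
- manip.get_calibration(name): a dict with "K" (3x3 intrinsics, pixels), "k1" (the pictures are not rectified: a ray, as slopes to the right and down, at radius r is drawn at 1 + k1 r^2 times it, then the intrinsics apply), "rvec" (rotation vector, rad) and "tvec" (3), from world to camera coordinates, as OpenCV has them. Camera axes: x right, y down, z forward; pixel columns grow to the right and rows downward; lengths in m; the calibration is good to about 2 mm. A picture is of the moment at which its call begins: read the wrist's pose just before it. get_calibration takes no time and is no camera call; for the wrist camera it gives the pose at the moment of the call.
- manip.close_job(): hands the job in; it is judged then, once.
The state is a dict: "clock": time; "qpos": joint angles; "dq": joint speeds; "joint_torque": joint torques, N m; "ee_pos": TCP position; "tcp_rot": TCP orientation; "contact_force": force on the tool from outside, world axes, zero at the start; "ft_torque": the same for the moment, N m; "gripper_width": opening from 0.0 (shut) to 1.0 (fully open); "grip_force": force on a finger pad.
Only numpy, scipy, OpenCV 4.12 (cv2) and the standard library are available. Lean on these libraries where they do the work, as an engineer would, in place of code of your own. Each camera call takes 0.05 s, during which the arm holds its last target. There are 200 camera calls.

### The job

Tidy the worktop: stand the jam jar on the round green coaster, the spice jar on the red coaster and the pepper mill on the wooden coaster, and lay the peeler lengthwise in the oblong green rest, each fully inside its rim and roughly centred. Set each thing down, do not drop it, and leave the spotted mug where it is.

Things in the scene. Friction and masses are not known exactly. Their poses are not given: they have to be found in the camera images.
- jam_jar: Closed glass jam jar with red jam and a dark green screw lid, standing upright; 66 mm diameter (lid 62 mm), 99 mm tall, about 0.45 kg. Origin: centre of its base; z up its axis. Belongs on the green coaster.
- spice_jar: Slim spice jar with a bright red cap and a dark label, standing upright; body 42 mm, cap 45 mm diameter, 106 mm tall (cap from 85 mm up), about 0.11 kg. Origin: centre of its base; z up its axis. Belongs on the red coaster.
- pepper_mill: Dark brown turned-wood pepper mill, standing upright; 58 mm diameter at the foot, 170 mm tall; the rounded head (123 to 159 mm up) is 48 mm wide and does not turn; a small 12 mm steel nut on top. About 0.18 kg. Origin: centre of its base; z up its axis. Belongs on the wooden coaster. Best gripped by the head about 140 mm up.
- green_coaster: Round green coaster with a raised rim, for the jam jar; inside diameter 90 mm, outside 100 mm. Fixed to the worktop. Origin: centre of the underside; inside floor 3 mm above the worktop, rim 5 mm wide, its top 9 mm above the worktop. 
- red_coaster: Round red coaster with a raised rim, the smallest, for the spice jar; inside diameter 66 mm, outside 76 mm. Fixed to the worktop. Origin: centre of the underside; inside floor 3 mm above the worktop, rim 5 mm wide, its top 9 mm above the worktop. 
- wooden_coaster: Round brown wooden coaster with a raised rim, for the pepper mill; inside diameter 82 mm, outside 92 mm. Fixed to the worktop. Origin: centre of the underside; inside floor 3 mm above the worktop, rim 5 mm wide, its top 9 mm above the worktop. 
- green_rest: Oblong green utensil rest with a low rim, for the peeler; inside 190 x 46 mm, outside 200 x 56 mm, long side along its x (roughly away from the robot, up to 20 degrees turned). Fixed to the worktop. Origin: centre of the underside; inside floor 3 mm, rim top 7 mm above the worktop.
- mug: White mug with black spots, standing upright among the things; 82 mm wide, 114 mm over the handle, 91 mm tall. Origin: centre of that 82 x 114 mm outline, at the base; its handle points along its -y. It is loose and must stay where it is.
- peeler: Vegetable peeler with a bright green handle and a short steel blade, lying flat; 170 mm long along its x, 25 mm wide, 18 mm high. Its long axis points roughly away from the robot (up to 20 degrees turned). About 0.06 kg. Origin: centre of its 170 x 25 mm outline, at the underside; grip it there across its width. Belongs in the oblong green rest, lying lengthwise; either end may point forward.
Not all that is in view belongs to the job. What is shaped like the pepper_mill but pink or purple is not meant.

How it is judged:
At the end, for the whole second after the job is handed in: Jam jar, spice jar and mill upright on the floor of the green, red and wooden coaster, centres within 14 mm; peeler flat in the green rest, centre within 16 mm, axes within 0.2 rad, either way round. All released and at rest; mug within 20 mm of its start (horizontal distance between jam_jar and green_coaster below 0.014 m and z of jam_jar in the frame of green_coaster below 0.006 m and angle between each of jam_jar, spice_jar, pepper_mill, peeler's own z axis and vertical below 0.06 rad and linear speed of each of jam_jar, spice_jar, pepper_mill, peeler below 0.02 m/s and angular speed of each of jam_jar, spice_jar, pepper_mill, peeler below 0.2 rad/s and contact force between the fingers and jam_jar below 0.05 N and horizontal distance between spice_jar and red_coaster below 0.014 m and z of spice_jar in the frame of red_coaster below 0.006 m and contact force between the fingers and spice_jar below 0.05 N and horizontal distance between pepper_mill and wooden_coaster below 0.014 m and z of pepper_mill in the frame of wooden_coaster below 0.006 m and contact force between the fingers and pepper_mill below 0.05 N and horizontal distance between peeler and green_rest below 0.016 m and z of peeler in the frame of green_rest below 0.006 m and contact force between the fingers and peeler below 0.05 N and angle between the x axis of peeler and the x axis of green_rest, either way round below 0.2 rad and distance of mug from where it was at the start of the episode below 0.02 m and angle between mug's own z axis and vertical below 0.1 rad); the robot touches nothing.
It fails at once if the jam jar is dropped: let go while more than 25 mm above its place (horizontal distance between jam_jar and green_coaster below 0.05 m and z of jam_jar in the frame of green_coaster above 0.028 m and contact force between the fingers and jam_jar below 0.02 N).
It fails at once if the spice jar is dropped: let go while more than 25 mm above its place (horizontal distance between spice_jar and red_coaster below 0.05 m and z of spice_jar in the frame of red_coaster above 0.028 m and contact force between the fingers and spice_jar below 0.02 N).
It fails at once if the pepper mill is dropped: let go while more than 25 mm above its place (horizontal distance between pepper_mill and wooden_coaster below 0.05 m and z of pepper_mill in the frame of wooden_coaster above 0.028 m and contact force between the fingers and pepper_mill below 0.02 N).
It fails at once if the peeler is dropped: let go while more than 25 mm above its place (horizontal distance between peeler and green_rest below 0.05 m and z of peeler in the frame of green_rest above 0.028 m and contact force between the fingers and peeler below 0.02 N).
It fails at once if the spotted mug is shifted by more than 20 mm (distance of mug from where it was at the start of the episode above 0.02 m).
It also fails if it takes over 109 s, if anything falls off the work surface, if the arm or the gripper's body presses on something with over 40 N, if the wrist force passes 120 N, or if a joint passes its speed limit or range.

## Working session

There is one attempt and no reset: what is moved stays moved. The work goes in short steps, Python scripts to look and compute and a tool call to move; the robot and the scene stay as the last step left them, time stands still between calls to the robot, and variables do not carry over. Pictures are saved under pics/ and viewed, at most 14 in all, crops included, and the job is handed in when it is done.

Besides the shell and the picture viewer there is one more tool, called after "Emit:" as name(argument=value, ...) on one line, values as JSON. carry_out: Moves the arm, as the interface text tells. Its arguments: {"type":"object","properties":{"targets":{"type":"array"},"newtons":{"type":"number"}},"required":["targets"]}

```bash
mkdir -p pics; ls; cat > h.py <<'E'
from workcell import manip
import numpy as np, cv2
def grab(n):
    c=manip.get_calibration(n); p,d=manip.grab_frame(n)
    c={k:np.array(v,float) for k,v in c.items()}; return p,d,c
def cloud(d,c):
    K=c['K'];h,w=d.shape;u,v=np.meshgrid(np.arange(w),np.arange(h))
    return pts(np.stack([u.ravel(),v.ravel()],1),c,d.ravel()).reshape(h,w,3)
def rays(uv,c):
    k=np.array([c['k1'],0,0,0,0],float)
    n=cv2.undistortPoints(np.asarray(uv,np.float64).reshape(-1,1,2),c['K'],k).reshape(-1,2)
    return np.c_[n,np.ones(len(n))]
def pts(uv,c,z):
    R=cv2.Rodrigues(c['rvec'])[0]; return (rays(uv,c)*np.asarray(z).reshape(-1,1)-c['tvec'].ravel())@R
def onplane(uv,c,h):
    R=cv2.Rodrigues(c['rvec'])[0]; o=-R.T@c['tvec'].ravel(); r=rays(uv,c)@R
    return o+r*((h-o[2])/r[:,2])[:,None]
E
python3 - <<'E'
from h import *
print(manip.observe())
for n in ['scene','side','wrist']:
    p,d,c=grab(n); cv2.imwrite(f'pics/{n}0.png',p[...,::-1]); np.savez(f'{n}0.npz',p=p,d=d,**c); print(n,c)
    X=cloud(d,c); print((d>0).mean(), X[200:400:60,100:500:100].round(3).tolist())
E
```

```text
pics
{'clock': 0.0, 'qpos': array([-1.42238082e+00,  1.31157636e-01,  1.48926322e+00, -7.99018794e-06,
        1.52298715e+00, -8.53969675e-02]), 'dq': array([-0.00039049,  0.00034354, -0.00028953, -0.00066599, -0.0005967 ,
        0.00121264]), 'joint_torque': array([ 1.40917015e-03, -5.59834850e+01, -4.91755807e+01,  7.68764759e-02,
        3.49477027e-02, -1.60077325e-04]), 'ee_pos': array([ 0.13895019, -0.58311316,  0.21759837]), 'tcp_rot': array([ 9.93173813e-01,  1.16640269e-01, -3.25838229e-05, -9.07098938e-04]), 'contact_force': array([-0.47562295,  0.42684715, -0.6706842 ]), 'ft_torque': array([ 0.00565161, -0.01962232,  0.00159966]), 'grip_force': 0.0, 'gripper_width': 1.0031040538761251}
scene {'K': array([[382.1568617 ,   0.        , 279.39747114],
       [  0.        , 382.1568617 , 208.88190531],
       [  0.        ,   0.        ,   1.        ]]), 'k1': array(-0.03240561), 'rvec': array([ 2.30207891, -0.54716831,  0.24807957]), 'tvec': array([-0.47569761,  0.26790159,  0.95462659])}
0.9959056122448979 [[[0.163, -0.371, 0.647], [0.384, 0.282, -0.001], [0.679, 0.133, 0.0
[... 1032 characters left out ...]
array([[330.71988991,   0.        , 273.84917215],
       [  0.        , 330.71988991, 212.74584801],
       [  0.        ,   0.        ,   1.        ]]), 'k1': array(-0.00165285), 'rvec': array([-2.31189518,  1.82555323,  0.22270023]), 'tvec': array([-0.5975422 , -0.02821174,  0.3903237 ])}
0.9946215986394558 [[[0.079, -0.385, 0.004], [0.081, -0.482, -0.097], [0.115, -0.627, -0.099], [0.161, -0.728, 0.005]], [[0.001, -0.392, -0.0], [0.024, -0.511, -0.014], [0.061, -0.633, 0.004], [0.161, -0.635, 0.244]], [[0.154, -0.539, 0.319], [0.16, -0.56, 0.32], [0.165, -0.581, 0.32], [0.17, -0.602, 0.321]], [[0.127, -0.536, 0.308], [-0.142, -0.544, 0.001], [0.161, -0.581, 0.334], [0.165, -0.6, 0.333]]]
```

View pics/scene0.png

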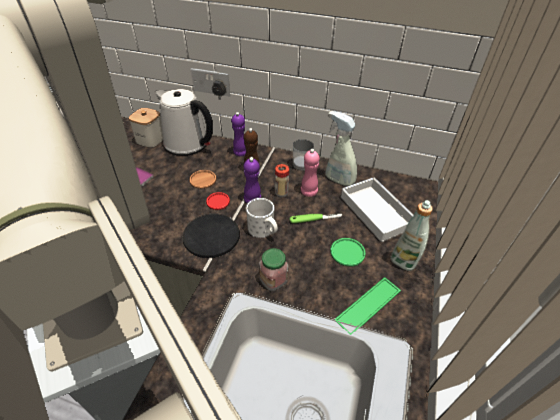

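View pics/side0.png

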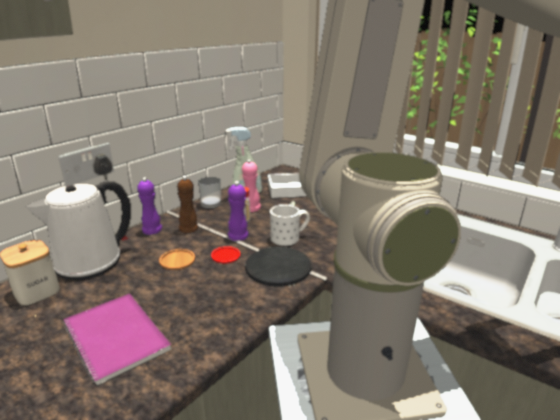

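The scene view shows the jam jar (274,270), spice jar (282,180), brown mill (251,143) between purple mills (238,135) and (252,180), mug (261,218) and peeler (315,218). The places are green coaster (348,251), red (218,201), wooden (203,179) and rest (367,305). The side view confirms the mill (187,205), wooden coaster (177,258) and red coaster (226,254).

```bash
cat > m.py <<'E'
from h import *
def L(n):
    z=np.load(n+'0.npz'); return z['p'],z['d'],{k:z[k] for k in ['K','k1','rvec','tvec']}
def blob(p,lo,hi,seed,rad=45):
    hsv=cv2.cvtColor(p,cv2.COLOR_RGB2HSV); m=cv2.inRange(hsv,lo,hi)
    r=np.zeros_like(m); cv2.circle(r,seed,rad,255,-1); m&=r
    n,l,s,_=cv2.connectedComponentsWithStats(m)
    return (l==1+np.argmax(s[1:,4])).astype(np.uint8)
def circ(P):
    A=np.c_[2*P[:,:2],np.ones(len(P))]; s=np.linalg.lstsq(A,(P[:,:2]**2).sum(1),rcond=None)[0]
    return s[:2],np.sqrt(s[2]+s[0]**2+s[1]**2)
def outer(m):
    return max(cv2.findContours(m,cv2.RETR_EXTERNAL,cv2.CHAIN_APPROX_NONE)[0],key=cv2.contourArea)[:,0]
def robcirc(P):
    for _ in range(4):
        c,r=circ(P); e=abs(np.hypot(*(P[:,:2]-c).T)-r); P=P[e<max(.0015,2*np.median(e))]
    return c,r,len(P)
E
cat > a.py <<'E'
from m import *
for n,items in {'scene':{'green':((45,120,60),(85,255,255),(348,251),30,.009),'red':((0,150,80),(6,255,255),(218,201),25,.009),'wood':((5,80,80),(18,255,255),(203,179),25,.009),
   'lid':((40,60,20),(90,255,160),(274,257),25,.099),'cap':((0,150,80),(8,255,255),(282,170),15,.106),'rest':((45,120,60),(85,255,255),(367,305),60,.007),'peel':((30,120,80),(55,255,255),(310,218),35,.018)},
  'side':{'red':((0,150,80),(6,255,255),(226,254),25,.009),'wood':((5,120,80),(18,255,255),(177,258),25,.009)}}.items():
    p,d,c=L(n); X=cloud(d,c)
    for k,(lo,hi,s,r,h) in items.items():
        m=blob(p,lo,hi,s,r); x=X[m>0]; o=outer(m); P=onplane(o,c,h)
        print(n,k,m.sum(),'z pct',np.percentile(x[:,2],[5,50,95]).round(4),'med',np.median(x,0).round(3),'circ',*[np.round(q,4) for q in robcirc(P)])
        if k in('rest','peel'):
            (cx,sz,a)=cv2.minAreaRect((P[:,:2]*1000).astype(np.float32)); print('   rect',np.round(cx,1),np.round(sz,1),a)
# heights map: objects above table, band slices in scene
p,d,c=L('scene'); X=cloud(d,c)
for k,(u,v,w,hh) in {'mill':(251,143,9,16),'spice':(282,180,9,16),'jam':(274,270,16,20),'mug':(261,218,20,20),'pur1':(238,135,9,20),'pur2':(252,180,9,24),'pink':(311,172,9,24)}.items():
    x=X[v-hh:v+hh,u-w:u+w].reshape(-1,3); 
    y=np.median(x[(x[:,2]>.03)],0)
    x=x[(x[:,2]>.02)&(np.hypot(*(x-y)[:,:2].T)<.06)]
    print(k,'zmax',np.percentile(x[:,2],99).round(3))
    for z in np.arange(.03,.19,.02):
        q=x[abs(x[:,2]-z)<.01]
        if len(q)>25: print('  ',z.round(2),*[np.round(t,3) for t in robcirc(q)],q.mean(0).round(3))
# kettle/other obstacles grid
ob=X[(X[...,2]>.03)&(X[...,0]>.3)&(X[...,0]<1)&(abs(X[...,1])<.6)]
H,_,_=np.histogram2d(ob[:,0],ob[:,1],bins=[np.arange(.3,1.0,.04),np.arange(-.6,.61,.04)])
Z=np.zeros_like(H)
i=((ob[:,0]-.3)//.04).astype(int).clip(0,H.shape[0]-1);j=((ob[:,1]+.6)//.04).astype(int).clip(0,29)
np.maximum.at(Z,(i,j),ob[:,2])
print('cols y',np.arange(-.58,.6,.04).round(2)[::-1])
for r in range(len(Z))[::-1]: print(round(.32+.04*r,2),' '.join('%3d'%(v*1000) for v in Z[r,::-1]))
E
python3 a.py
```

```text
scene green 758 z pct [-0.      0.0031  0.0094] med [ 0.695 -0.119  0.003] circ [ 0.6931 -0.1212] 0.0495 68
scene red 340 z pct [0.0004 0.0038 0.0101] med [0.434 0.249 0.004] circ [0.433 0.245] 0.0392 53
scene wood 426 z pct [-0.0003  0.0036  0.0101] med [0.426 0.378 0.004] circ [0.426 0.374] 0.0475 44
scene lid 410 z pct [0.0918 0.098  0.1004] med [ 0.459 -0.11   0.098] circ [ 0.4585 -0.1101] 0.0315 44
scene cap 136 z pct [0.0876 0.1046 0.1081] med [0.638 0.184 0.105] circ [0.6364 0.1856] 0.029 25
scene rest 1317 z pct [-0.0009  0.0022  0.0066] med [ 0.649 -0.287  0.002] circ [ 0.6418 -0.2509] 0.0872 98
   rect [ 644.8 -289.7] [195.9  56.5] 13.325678825378418
scene peel 206 z pct [0.004  0.0141 0.0186] med [0.648 0.046 0.014] circ [0.6481 0.0428] 0.0335 70
   rect [649.2  42.1] [ 28.8 104.1] 73.54320526123047
side red 424 z pct [-0.0003  0.0036  0.0095] med [0.439 0.248 0.004] circ [0.4319 0.2474] 0.0411 42
side wood 608 z pct [0.0003 0.0043 0.0104] med [0.428 0.375 0.004] circ [0.4222 0.3736] 0.0491 44
mill zmax 0.166
   0.07 [0.604 0.361] 0.02 38 [0.6   0.347 0.07 ]
   0.09 [0.605
[... 3710 characters left out ...]
  87  92  91  84   0   0   0   0   0   0   0   0   0   0   0   0   0   0 579
0.48 206 207 199   0   0   0   0   0   0   0   0   0  93  92   0   0  99 101 101   0   0   0   0   0   0   0   0   0   0   0
0.44 213 201   0   0   0   0   0   0   0   0   0   0   0   0   0   0 100 102 101   0   0   0   0   0   0   0   0   0   0   0
0.4 206 200   0   0   0   0   0   0   0   0   0   0   0   0   0   0   0   0   0   0   0   0   0   0   0   0   0   0   0   0
0.36 191  91   0   0   0   0   0   0   0   0   0   0   0   0   0   0   0   0   0   0   0   0   0   0   0   0   0   0   0   0
0.32   0   0   0   0   0   0   0   0   0   0   0   0   0   0   0   0   0   0   0   0   0   0   0   0   0   0   0   0   0   0
```

View pics/wrist0.png

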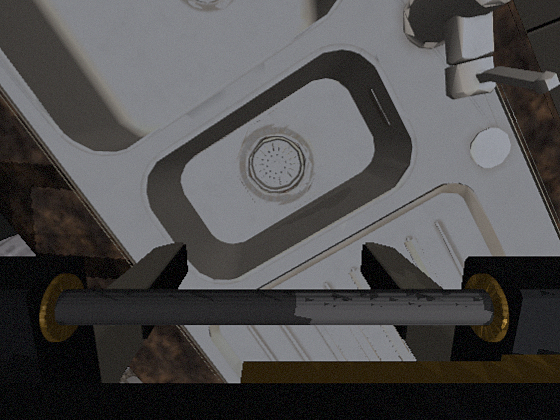

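The wrist view shows only the sink, with the tap at upper right (470,60). I'll check the tap height, the peeler and rest axes, and the camera offset before moving.

```bash
cat > b.py <<'E'
from m import *
p,d,c=L('wrist'); X=cloud(d,c); R=cv2.Rodrigues(c['rvec'])[0]; print('cam',-R.T@c['tvec'].ravel(),R[2])
q=X[:240][(X[:240,:,2]>.05)]; 
for z in np.arange(.05,.4,.05):
    s=q[abs(q[:,2]-z)<.025]
    if len(s): print(z.round(2),s.min(0).round(2),s.max(0).round(2))
p,d,c=L('scene'); X=cloud(d,c)
# peeler by height over table, whole thing
box=np.zeros(d.shape,bool); box[205:232,283:350]=1
g=blob(p,(30,120,80),(55,255,255),(310,218),35)>0
hsv=cv2.cvtColor(p,cv2.COLOR_RGB2HSV); st=box&(hsv[...,2]>130)|g
P=X[st]; P=P[(P[:,2]>.004)&(P[:,2]<.03)&(P[:,0]>.55)]
r=cv2.minAreaRect((P[:,:2]*1000).astype(np.float32)); print('peel',len(P),np.round(r[0],1),np.round(r[1],1),r[2],P.min(0),P.max(0))
G=X[g]; G=G[G[:,2]>.008]; u=np.linalg.svd(G[:,:2]-G[:,:2].mean(0),full_matrices=False)[2][0]; print('handle mean',G.mean(0),'dir deg',np.degrees(np.arctan2(u[1],u[0])))
m=blob(p,(45,120,60),(85,255,255),(367,305),60); Q=X[m>0]; u=np.linalg.svd(Q[:,:2]-Q[:,:2].mean(0),full_matrices=False)[2][0]; print('rest dir',np.degrees(np.arctan2(u[1],u[0])))
E
python3 b.py
```

```text
cam [ 0.20237925 -0.56677455  0.38472641] [-0.23210258 -0.05346628 -0.97122075]
0.05 [ 0.27 -0.79  0.05] [ 0.37 -0.67  0.07]
0.1 [ 0.27 -0.74  0.08] [ 0.34 -0.68  0.12]
0.15 [ 0.27 -0.74  0.13] [ 0.29 -0.72  0.16]
peel 212 [679.1  39.4] [ 24.4 161.6] 74.75775146484375 [0.60029204 0.01950453 0.00406144] [0.75746245 0.07033391 0.0207827 ]
handle mean [0.64503673 0.04364477 0.0190179 ] dir deg -127.5621560295971
rest dir -157.81043833106622
```

Emit:
carry_out(targets=[0, 0, -1, 0, 0, 0.9, 93, 0, 0, -1, 0, 0, 0.9, 93, 0, 0, -1, 0, 0, 0.9, 93, 0.5, -0.8, -0.5, 0, 0, 0, 93, 0.65, -0.95, 0, 0, 0, 0, 93, 0.65, -0.95, 0, 0, 0, 0, 93, 0.65, -0.95, 0, 0, 0, 0, 93, 0.65, -0.95, 0, 0, 0, 0, 93, 0.65, -0.95, 0, 0, 0, 0, 93, 0.65, -0.95, 0, 0, 0, 0, 93, 0.65, -0.95, 0, 0, 0, 0, 93, 0.65, -0.95, 0, 0, 0, 0, 93], newtons=20)

```text
clock: 1.35
ee_pos: [0.3682, -0.2463, 0.3585]
tcp_rot: [1.0, -0.001, 0.0, 0.0]
contact_force: [1.1, -0.3, 0.1]
gripper_width: 1.001
grip_force: 0.0
```

Emit:
carry_out(targets=[0.7, -0.7, 0, 0, 0, 0, 93, 0.7, -0.7, 0, 0, 0, 0, 93, 0.7, -0.7, 0, 0, 0, 0, 93, 0.7, -0.6, 0, 0, 0, 0, 93, 0.7, -0.5, 0, 0, 0, 0, 93, 0, 0, 0, 0, 0, 0, 93, 0, 0, 0, 0, 0, 0, 93])

```text
clock: 2.05
ee_pos: [0.5079, -0.1198, 0.3579]
tcp_rot: [1.0, -0.0, -0.001, -0.0]
contact_force: [-0.4, -0.2, 0.4]
gripper_width: 0.999
grip_force: 0.0
```

```bash
python3 - <<'E'
from h import *
print(manip.observe()['ee_pos'],manip.observe()['qpos'].round(3))
n='wrist';p,d,c=grab(n); cv2.imwrite('pics/wrist1.png',p[...,::-1]); np.savez('wrist10.npz',p=p,d=d,**c)
E
```

```text
[ 0.50790117 -0.11982155  0.35793774] [-0.33  -0.094  1.464 -0.     1.773  1.241]
```

View pics/wrist1.png

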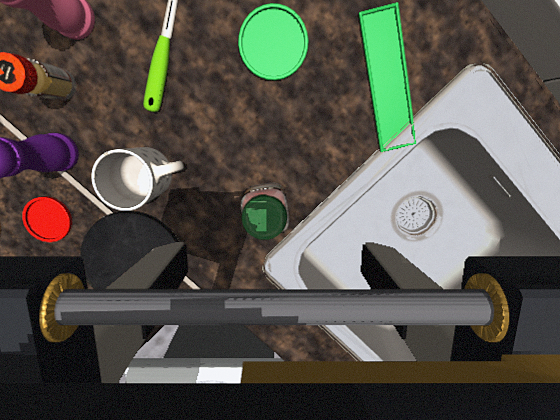

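The wrist view shows the jam lid (264,215), green coaster (273,42), rest (390,78) with its near corner clipped by the sink rim, peeler (162,55), red coaster (47,220) and mug (130,180).

```bash
cat > c.py <<'E'
from m import *
p,d,c=L('wrist1'); X=cloud(d,c)
for k,(lo,hi,s,r,h) in {'green':((45,100,60),(85,255,255),(273,42),45,.009),'red':((0,150,80),(6,255,255),(47,220),40,.009),'lid':((55,80,20),(90,255,130),(264,215),32,.099),'rest':((45,100,60),(85,255,255),(390,80),85,.007),'peel':((30,120,80),(50,255,255),(155,75),50,.012)}.items():
    m=blob(p,lo,hi,s,r); x=X[m>0]; P=onplane(outer(m),c,h)
    print(k,m.sum(),np.percentile(x[:,2],[5,50,95]).round(4),*[np.round(q,4) for q in robcirc(P)])
    if k in('rest','peel'):
        r=cv2.minAreaRect((P[:,:2]*1000).astype(np.float32)); print('   rect',np.round(r[0],1),np.round(r[1],1),r[2])
        if k=='rest': print((cv2.approxPolyDP(P[:,:2].astype(np.float32)[:,None],.004,True)[:,0]*1000).round(1).tolist())
        if k=='peel':
            u=r[2]+(90 if r[1][1]>r[1][0] else 0); a=np.radians(u); ax=np.array([np.cos(a),np.sin(a)]); ax*=np.sign(ax[0]); hc=np.array(r[0])/1000
            near=((P[:,:2]-hc)@ax).min(); print('   near end',hc+near*ax,'axis',np.degrees(np.arctan2(ax[1],ax[0])),'centre if 170:',hc+(near+.085)*ax)
E
python3 c.py
```

```text
green 4223 [0.0023 0.0042 0.0104] [ 0.6964 -0.1167] 0.0496 207
red 1678 [0.0022 0.0044 0.0105] [0.4348 0.2508] 0.0377 127
lid 1267 [0.0978 0.0996 0.101 ] [ 0.4618 -0.1049] 0.0296 125
rest 5173 [0.0022 0.0042 0.0082] [ 0.6435 -0.2817] 0.088 262
   rect [ 645.5 -286.7] [199.4  56.6] 13.260519981384277
[[748.0999755859375, -289.8999938964844], [735.5999755859375, -237.6999969482422], [543.5, -283.3999938964844], [555.5, -334.6000061035156], [582.2000122070312, -328.79998779296875], [555.5, -331.5], [545.0, -292.5], [548.0, -286.1000061035156], [588.0999755859375, -323.70001220703125], [586.5999755859375, -328.3999938964844]]
peel 1200 [0.0105 0.0161 0.0187] [0.6532 0.052 ] 0.0347 166
   rect [653.3  51.4] [ 25.5 105.1] 73.70476531982422
   near end [0.60283465 0.06610561] axis -16.295234680175785 centre if 170: [0.68442008 0.04225572]
```

Emit:
carry_out(targets=[-0.6, -0.15, 0, 0, 0, 0, 93, -0.6, -0.15, 0.4, 0, 0, 0, 93, 0, 0, 0.8, 0, 0, 0, 93, 0, 0, 0.8, 0, 0, 0, 93, 0, 0, 0.8, 0, 0, 0, 93, 0, 0, 0.8, 0, 0, 0, 93, 0, 0, 0.8, 0, 0, 0, 93, 0, 0, 0.8, 0, 0, 0, 93, 0, 0, 0.8, 0, 0, 0, 93, 0, 0, 0.8, 0, 0, 0, 93, 0, 0, 0.8, 0, 0, 0, 93, 0, 0, 0.4, 0, 0, 0, 93])

```text
clock: 3.3
ee_pos: [0.4574, -0.1087, 0.036]
tcp_rot: [1.0, -0.002, -0.002, -0.0]
contact_force: [-1.2, 0.6, -0.6]
gripper_width: 0.999
grip_force: 0.0
```

Emit:
carry_out(targets=[0, 0, 0, 0, 0, 0, 60, 0, 0, 0, 0, 0, 0, 60, 0, 0, 0, 0, 0, 0, 60, 0, 0, 0, 0, 0, 0, 60, 0, 0, 0, 0, 0, 0, 60, 0, 0, 0, 0, 0, 0, 60, 0, 0, 0, 0, 0, 0, 60, 0, 0, 0, 0, 0, 0, 60], newtons=30)

```text
clock: 4.1
ee_pos: [0.4612, -0.1086, 0.0404]
tcp_rot: [1.0, -0.001, 0.001, 0.0]
contact_force: [-1.7, 0.6, 7.1]
gripper_width: 0.706
grip_force: 28.7
```

Emit:
carry_out(targets=[0, 0, -0.6, 0, 0, 0, 60, 0, 0, -0.6, 0, 0, 0, 60, 0.65, 0, 0, 0, 0, 0, 60, 0.65, 0, 0, 0, 0, 0, 60, 0.65, 0, 0, 0, 0, 0, 60, 0.65, 0.1, 0, 0, 0, 0, 60, 0.65, 0.1, 0, 0, 0, 0, 60, 0.65, 0.1, 0, 0, 0, 0, 60, 0.65, 0, 0, 0, 0, 0, 60, 0.65, 0, 0, 0, 0, 0, 60, 0.65, 0, 0, 0, 0, 0, 60, 0, 0, 0, 0, 0, 0, 60])

```text
clock: 5.3
ee_pos: [0.6956, -0.1204, 0.0855]
tcp_rot: [1.0, -0.001, -0.0, -0.0]
contact_force: [0.0, -0.1, -4.7]
gripper_width: 0.706
grip_force: 28.8
```

```bash
cat > d.py <<'E'
from m import *
print(manip.observe()['ee_pos'])
p,d,c=grab('scene'); cv2.imwrite('pics/s2.png',p[...,::-1]); np.savez('s20.npz',p=p,d=d,**c); X=cloud(d,c)
hsv=cv2.cvtColor(p,cv2.COLOR_RGB2HSV)
m=cv2.inRange(hsv,(40,60,20),(90,255,255)); q=X[(m>0)]; 
q=q[(q[:,2]>.11)&(q[:,2]<.2)&(abs(q[:,0]-.69)<.06)]; print(len(q),q.mean(0),robcirc(q[q[:,2]<np.percentile(q[:,2],95)]))
E
python3 d.py
```

```text
[ 0.69562593 -0.12039051  0.08549716]
161 [ 0.68096248 -0.12111041  0.14362891] (array([ 0.68971341, -0.12393811]), np.float64(0.02370531371315199), 63)
```

Emit:
carry_out(targets=[0, 0, 0.5, 0, 0, 0, 60, 0, 0, 0.4, 0, 0, 0, 60, 0, 0, 0.1, 0, 0, 0, 60, 0, 0, 0.1, 0, 0, 0, 60, 0, 0, 0.05, 0, 0, 0, 60, 0, 0, 0, 0, 0, 0, 60, 0, 0, 0, 0, 0, 0, 60])

```text
clock: 6.05
ee_pos: [0.6937, -0.1207, 0.0435]
tcp_rot: [1.0, -0.001, 0.0, 0.0]
contact_force: [-8.4, 2.6, 12.8]
gripper_width: 0.705
grip_force: 28.9
```

```bash
sed -i 's/^print(manip.*/o=manip.observe();print(o["ee_pos"],o["contact_force"],o["gripper_width"])/; /^m=cv2/,$d' d.py; cat >> d.py <<'E'
m=blob(p,(0,60,50),(15,200,200),(340,235),40); 
cv2.imwrite('pics/s3.png',cv2.resize(p[180:300,280:440,::-1],None,fx=4,fy=4))
E
python3 d.py
```

```text
[ 0.69369836 -0.120708    0.04353022] [-8.44162703  2.58631356 12.77955117] 0.7045648688054923
```

View pics/s3.png

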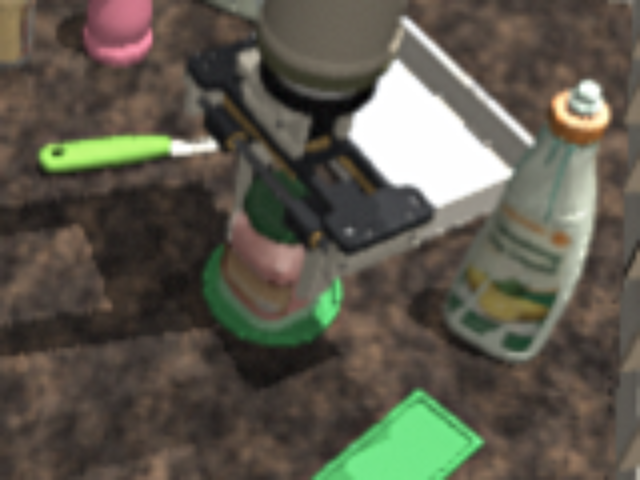

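The jar stands inside the green coaster at crop (270,270). I'll release it and rise.

Emit:
carry_out(targets=[0, 0, 0, 0, 0, 0, 93, 0, 0, 0, 0, 0, 0, 93, 0, 0, 0, 0, 0, 0, 93, 0, 0, 0, 0, 0, 0, 93, 0, 0, -0.5, 0, 0, 0, 93, 0, 0, -1, 0, 0, 0, 93, 0, 0, -1, 0, 0, 0, 93, 0, 0, -1, 0, 0, 0, 93, 0, 0, -1, 0, 0, 0, 93, 0, 0, -1, 0, 0, 0, 93, 0, 0, -1, 0, 0, 0, 93, 0, 0, -1, 0, 0, 0, 93])

```text
clock: 7.3
ee_pos: [0.6936, -0.1206, 0.3422]
tcp_rot: [1.0, -0.001, 0.0, 0.0]
contact_force: [-0.1, -0.9, 0.1]
gripper_width: 1.003
grip_force: 0.0
```

Emit:
carry_out(targets=[-0.6, -0.8, 0, 0, 0, 0, 93, -0.6, -0.9, 0, 0, 0, 0, 93, -0.6, -0.9, 0, 0, 0, 0, 93, -0.6, -0.9, 0, 0, 0, 0, 93, -0.6, -0.9, 0, 0, 0, 0, 93, -0.6, -0.9, 0, 0, 0, 0, 93, -0.6, -0.9, 0, 0, 0, 0, 93, -0.6, -0.9, 0, 0, 0, 0, 93, 0, 0, 0, 0, 0, 0, 93, 0, 0, 0, 0, 0, 0, 93])

```text
clock: 8.3
ee_pos: [0.5021, 0.1643, 0.341]
tcp_rot: [1.0, 0.0, 0.0, 0.0]
contact_force: [0.8, 0.3, -0.9]
gripper_width: 1.002
grip_force: 0.0
```

```bash
python3 - <<'E'
from h import *
print(manip.observe()['ee_pos'],manip.observe()['qpos'].round(3))
n='wrist';p,d,c=grab(n); cv2.imwrite('pics/wrist2.png',p[...,::-1]); np.savez('wrist20.npz',p=p,d=d,**c)
p,d,c=grab('scene'); cv2.imwrite('pics/s4.png',p[...,::-1]); np.savez('s40.npz',p=p,d=d,**c)
E
```

```text
[0.50211545 0.16433149 0.34095801] [ 0.219 -0.082  1.484 -0.     1.739  1.79 ]
```

View pics/wrist2.png

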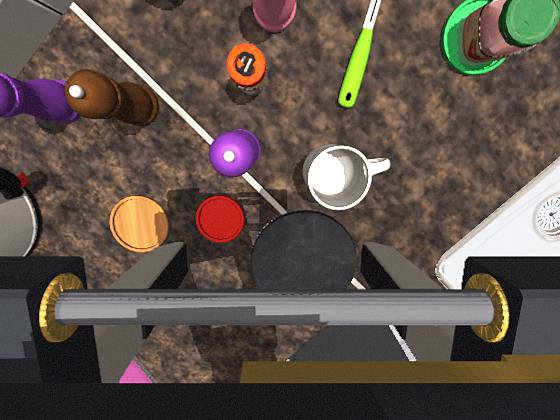

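This view shows the spice cap (246,66), mill nut (77,91), wooden coaster (140,223), red coaster (220,218), purple mill (234,152), peeler handle (355,70) and the jam jar on the green coaster (500,30).

```bash
cat > e.py <<'E'
from m import *
p,d,c=L('wrist2'); X=cloud(d,c)
for k,(lo,hi,s,r,h) in {'red':((0,150,80),(5,255,255),(220,218),40,.009),'wood':((8,80,100),(25,255,255),(140,223),42,.009),'cap':((0,120,80),(12,255,255),(246,66),28,.106),'peel':((30,120,80),(50,255,255),(352,75),50,.012)}.items():
    m=blob(p,lo,hi,s,r); x=X[m>0]; P=onplane(outer(m),c,h)
    print(k,m.sum(),np.percentile(x[:,2],[5,50,95]).round(4),*[np.round(q,4) for q in robcirc(P)])
    if k=='peel': r=cv2.minAreaRect((P[:,:2]*1000).astype(np.float32)); print('   rect',np.round(r[0],1),np.round(r[1],1),r[2])
# depth slices
for n,w in {'mill':(.605,.357),'spice':(.64,.195),'jam':(.695,-.12),'pur2':(.542,.212)}.items():
    q=X[:250].reshape(-1,3); q=q[(np.hypot(*(q[:,:2]-w).T)<.045)&(q[:,2]>.02)]; print(n,'zmax',q[:,2].max().round(3))
    t=q[q[:,2]>q[:,2].max()-.006]; print('  top',len(t),t.mean(0).round(4))
    for z in np.arange(.05,.17,.02):
        s=q[abs(q[:,2]-z)<.01]
        if len(s)>25: print('  ',z.round(2),*[np.round(t,3) for t in robcirc(s)])
n=cv2.inRange(cv2.cvtColor(p,cv2.COLOR_RGB2HSV),(0,0,190),(179,60,255)); mm=np.zeros_like(n); cv2.circle(mm,(77,91),10,255,-1); ys,xs=np.nonzero(n&mm); print('nut',onplane([[xs.mean(),ys.mean()]],c,.168))
p,d,c=L('s4'); X=cloud(d,c)
q=X.reshape(-1,3); q=q[(np.hypot(*(q[:,:2]-(.695,-.12)).T)<.045)&(q[:,2]>.02)]
for z in (.04,.06,.08,.1):
    s=q[abs(q[:,2]-z)<.01]; print(' scene jam',z,len(s),*[np.round(t,3) for t in robcirc(s)])
m=blob(p,(45,120,60),(85,255,255),(348,251),30); P=onplane(outer(m),c,.009);print('green scene',robcirc(P))
E
python3 e.py
```

```text
red 1783 [0.0024 0.0043 0.0105] [0.435  0.2507] 0.0374 135
wood 2822 [0.001  0.0041 0.0103] [0.4284 0.3799] 0.0473 90
cap 979 [0.0958 0.1068 0.1084] [0.6412 0.1974] 0.022 110
peel 1291 [0.0022 0.0161 0.0185] [0.6529 0.0514] 0.0346 173
   rect [653.   51.4] [ 25.7 104.6] 74.88459777832031
mill zmax 0.172
  top 130 [0.6058 0.3574 0.1695]
   0.05 [0.605 0.362] 0.024 331
   0.07 [0.606 0.362] 0.02 328
   0.09 [0.605 0.36 ] 0.018 130
   0.11 [0.606 0.361] 0.024 120
   0.13 [0.605 0.359] 0.023 240
   0.15 [0.605 0.356] 0.018 1097
spice zmax 0.11
  top 1243 [0.6417 0.198  0.1071]
   0.05 [0.641 0.199] 0.022 58
   0.07 [0.642 0.198] 0.022 90
   0.09 [0.642 0.198] 0.022 95
   0.11 [0.641 0.198] 0.017 858
jam zmax 0.106
  top 2126 [ 0.6878 -0.118   0.1025]
   0.05 [ 0.693 -0.118] 0.035 580
   0.07 [ 0.692 -0.117] 0.033 643
   0.09 [ 0.692 -0.117] 0.029 489
   0.11 [ 0.688 -0.118] 0.022 1342
pur2 zmax 0.355
  top 105 [0.5109 0.2193 0.3513]
   0.05 [0.543 0.215] 0.025 120
   0.15 [0.544 0.212] 0.019 1072
nut [[0.60617743 0.35937583 0.168     ]]
 scene jam 0.04 127 [ 0.69  -0.124] 0.032 105
 scene jam 0.06 134 [ 0.69  -0.124] 0.031 94
 scene jam 0.08 174 [ 0.693 -0.121] 0.032 94
 scene jam 0.1 346 [ 0.691 -0.123] 0.026 177
green scene (array([ 0.69246174, -0.12245809]), np.float64(0.04816588082844559), 51)
```

Emit:
carry_out(targets=[0.9, -0.2, 0, 0, 0, 0, 93, 0.9, -0.2, 0, 0, 0, 0, 93, 0.9, -0.2, 0, 0, 0, 0, 93, 0.75, -0.18, 0, 0, 0, 0, 93, 0, 0, 0.8, 0, 0, 0, 93, 0, 0, 1, 0, 0, 0, 93, 0, 0, 1, 0, 0, 0, 93, 0, 0, 1, 0, 0, 0, 93, 0, 0, 1, 0, 0, 0, 93, 0, 0, 0.9, 0, 0, 0, 93, 0, 0, 0.6, 0, 0, 0, 93, 0, 0, 0.3, 0, 0, 0, 93])

```text
clock: 9.6
ee_pos: [0.639, 0.1924, 0.0724]
tcp_rot: [1.0, -0.002, -0.003, 0.001]
contact_force: [-0.9, -0.0, -0.2]
gripper_width: 0.999
grip_force: 0.0
```

Emit:
carry_out(targets=[0, 0, 0, 0, 0, 0, 38, 0, 0, 0, 0, 0, 0, 38, 0, 0, 0, 0, 0, 0, 38, 0, 0, 0, 0, 0, 0, 38, 0, 0, 0, 0, 0, 0, 38, 0, 0, 0, 0, 0, 0, 38, 0, 0, 0, 0, 0, 0, 38, 0, 0, 0, 0, 0, 0, 38], newtons=15)

```text
clock: 10.4
ee_pos: [0.6406, 0.1948, 0.077]
tcp_rot: [1.0, -0.001, 0.0, -0.0]
contact_force: [1.0, 0.4, 2.5]
gripper_width: 0.477
grip_force: 15.0
```

Emit:
carry_out(targets=[0, 0, -0.75, 0, 0, 0, 38, 0, 0, -1, 0, 0, 0, 38, 0, 0, -1, 0, 0, 0, 38, 0, 0, -1, 0, 0, 0, 38, 0, 0, -1, 0, 0, 0, 38, 0, 0, 0, 0, 0, 0, 38, -0.86, -0.2, 0, 0, 0, 0, 38, -0.86, -0.2, 0, 0, 0, 0, 38, -0.86, -0.2, 0, 0, 0, 0, 38, -0.86, -0.2, 0, 0, 0, 0, 38, -0.86, -0.25, 0, 0, 0, 0, 38, -0.86, -0.25, 0, 0, 0, 0, 38])

```text
clock: 11.6
ee_pos: [0.4324, 0.247, 0.2656]
tcp_rot: [1.0, -0.001, -0.001, 0.0]
contact_force: [-0.0, 0.1, -0.1]
gripper_width: 0.474
grip_force: 15.0
```

Emit:
carry_out(targets=[0, 0, 0.5, 0, 0, 0, 38, 0, 0, 0.8, 0, 0, 0, 38, 0, 0, 0.8, 0, 0, 0, 38, 0, 0, 0.8, 0, 0, 0, 38, 0, 0, 0.7, 0, 0, 0, 38, 0, 0, 0.4, 0, 0, 0, 38, 0, 0, 0, 0, 0, 0, 38, 0, 0, 0, 0, 0, 0, 38])

```text
clock: 12.4
ee_pos: [0.4338, 0.2468, 0.1065]
tcp_rot: [1.0, -0.001, -0.0, 0.0]
contact_force: [0.2, -0.7, 0.3]
gripper_width: 0.473
grip_force: 15.0
```

```bash
python3 - <<'E'
from h import *
print(manip.observe()['ee_pos'],manip.observe()['gripper_width'])
p,d,c=grab('side'); q=grab('scene')[0]
cv2.imwrite('pics/s5.png',np.hstack([cv2.resize(q[140:240,170:310],None,fx=3,fy=3),cv2.resize(p[170:290,140:260],None,fx=2.5,fy=2.5)])[...,::-1])
E
```

```text
[0.43381345 0.24683385 0.10646769] 0.47289491941338496
```

View pics/s5.png

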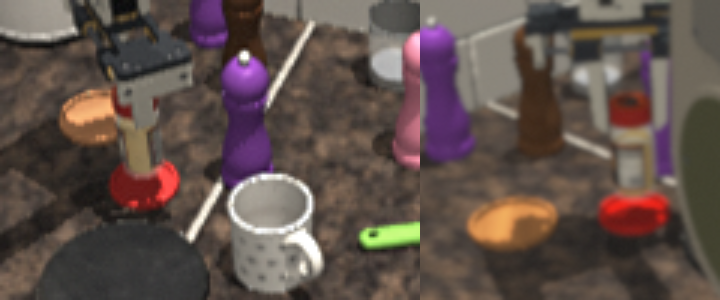

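The jar hangs upright over the middle of the red coaster, about 27 mm up. I'll lower it gently.

Emit:
carry_out(targets=[0, 0, 0.3, 0, 0, 0, 38, 0, 0, 0.2, 0, 0, 0, 38, 0, 0, 0.1, 0, 0, 0, 38, 0, 0, 0.06, 0, 0, 0, 38, 0, 0, 0.03, 0, 0, 0, 38, 0, 0, 0, 0, 0, 0, 38, 0, 0, 0, 0, 0, 0, 38])

```text
clock: 13.2
ee_pos: [0.4346, 0.2472, 0.0797]
tcp_rot: [1.0, -0.001, 0.0, -0.0]
contact_force: [-0.4, -0.5, 4.7]
gripper_width: 0.476
grip_force: 15.0
```

Emit:
carry_out(targets=[0, 0, 0, 0, 0, 0, 93, 0, 0, 0, 0, 0, 0, 93, 0, 0, 0, 0, 0, 0, 93, 0, 0, 0, 0, 0, 0, 93, 0, 0, 0, 0, 0, 0, 93, 0, 0, -0.5, 0, 0, 0, 93, 0, 0, -1, 0, 0, 0, 93, 0, 0, -1, 0, 0, 0, 93, 0, 0, -1, 0, 0, 0, 93, 0, 0, -0.7, 0, 0, 0, 93, 0, 0, 0, 0, 0, 0, 93])

```text
clock: 14.3
ee_pos: [0.4365, 0.248, 0.2525]
tcp_rot: [1.0, -0.001, 0.004, -0.002]
contact_force: [1.3, -0.1, 0.7]
gripper_width: 0.999
grip_force: 0.0
```

Emit:
carry_out(targets=[0.7, -0.45, 0, 0, 0, 0, 93, 0.7, -0.45, 0, 0, 0, 0, 93, 0.7, -0.45, 0, 0, 0, 0, 93, 0.7, -0.45, 0, 0, 0, 0, 93, 0.7, -0.45, 0, 0, 0, 0, 93, 0.76, -0.47, 0, 0, 0, 0, 93, 0, 0, 0.6, 0, 0, 0, 93, 0, 0, 0.9, 0, 0, 0, 93, 0, 0, 0.9, 0, 0, 0, 93, 0, 0, 0.6, 0, 0, 0, 93, 0, 0, 0.1, 0, 0, 0, 93, 0, 0, 0, 0, 0, 0, 93])

```text
clock: 15.5
ee_pos: [0.6038, 0.355, 0.1214]
tcp_rot: [1.0, -0.001, -0.001, 0.001]
contact_force: [0.4, 0.4, 0.4]
gripper_width: 1.006
grip_force: 0.0
```

Emit:
carry_out(targets=[0, 0, 0, 0, 0, 0, 40, 0, 0, 0, 0, 0, 0, 40, 0, 0, 0, 0, 0, 0, 40, 0, 0, 0, 0, 0, 0, 40, 0, 0, 0, 0, 0, 0, 40, 0, 0, 0, 0, 0, 0, 40, 0, 0, 0, 0, 0, 0, 40, 0, 0, 0, 0, 0, 0, 40], newtons=20)

```text
clock: 16.3
ee_pos: [0.6049, 0.3556, 0.1233]
tcp_rot: [1.0, -0.001, 0.0, -0.0]
contact_force: [0.4, -1.0, 1.6]
gripper_width: 0.516
grip_force: 20.0
```

Emit:
carry_out(targets=[0, 0, -0.6, 0, 0, 0, 40, 0, 0, -0.6, 0, 0, 0, 40, -0.6, 0, 0, 0, 0, 0, 40, -0.7, -0.1, 0, 0, 0, 0, 40, -0.7, -0.1, 0, 0, 0, 0, 40, -0.7, -0.1, 0, 0, 0, 0, 40, -0.7, -0.1, 0, 0, 0, 0, 40, -0.7, -0.1, 0, 0, 0, 0, 40, -0.37, 0, 0, 0, 0, 0, 40, 0, 0, 0.5, 0, 0, 0, 40, 0, 0, 0, 0, 0, 0, 40, 0, 0, 0, 0, 0, 0, 40])

```text
clock: 17.5
ee_pos: [0.4255, 0.3753, 0.1505]
tcp_rot: [1.0, -0.001, -0.001, 0.001]
contact_force: [-0.8, -0.3, -2.5]
gripper_width: 0.513
grip_force: 20.0
```

```bash
python3 - <<'E'
from h import *
print(manip.observe()['ee_pos'],manip.observe()['gripper_width'])
p,d,c=grab('side'); q=grab('scene')[0]
cv2.imwrite('pics/s6.png',np.hstack([cv2.resize(q[120:220,150:290],None,fx=3,fy=3),cv2.resize(p[170:290,140:260],None,fx=2.5,fy=2.5)])[...,::-1])
E
```

```text
[0.42548161 0.37531818 0.15045994] 0.5134504676353883
```

View pics/s6.png

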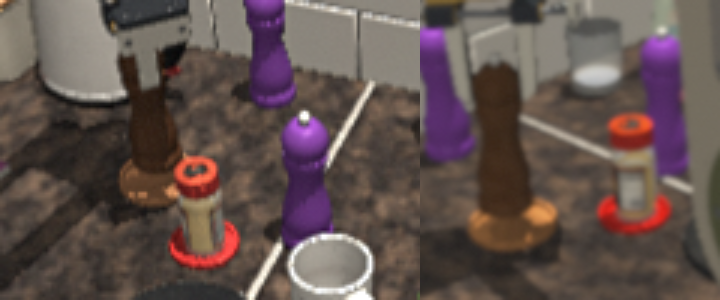

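The mill hangs over the wooden coaster's middle, and the spice jar stands in the red coaster.

Emit:
carry_out(targets=[0, 0, 0.25, 0, 0, 0, 40, 0, 0, 0.2, 0, 0, 0, 40, 0, 0, 0.1, 0, 0, 0, 40, 0, 0, 0.05, 0, 0, 0, 40, 0, 0, 0.03, 0, 0, 0, 40, 0, 0, 0, 0, 0, 0, 40, 0, 0, 0, 0, 0, 0, 40])

```text
clock: 18.3
ee_pos: [0.4261, 0.3759, 0.1262]
tcp_rot: [1.0, -0.001, 0.0, -0.0]
contact_force: [0.1, -0.9, 1.1]
gripper_width: 0.512
grip_force: 20.0
```

Emit:
carry_out(targets=[0, 0, 0, 0, 0, 0, 93, 0, 0, 0, 0, 0, 0, 93, 0, 0, 0, 0, 0, 0, 93, 0, 0, 0, 0, 0, 0, 93, 0, 0, 0, 0, 0, 0, 93, 0, 0, -0.5, 0, 0, 0, 93, 0, 0, -1, 0, 0, 0, 93, 0, 0, -1, 0, 0, 0, 93, 0, 0, -1, 0, 0, 0, 93, 0, 0, 0, 0, 0, 0, 93])

```text
clock: 19.3
ee_pos: [0.4285, 0.3777, 0.2735]
tcp_rot: [1.0, -0.001, 0.005, -0.003]
contact_force: [0.3, -0.4, 0.3]
gripper_width: 0.997
grip_force: 0.0
```

Emit:
carry_out(targets=[0.6, 0.8, 0, 0, 0, 0, 93, 0.6, 0.8, 0, 0, 0, 0, 93, 0.6, 0.8, 0, 0, 0, 0, 93, 0.6, 0.8, 0, 0, 0, 0, 93, 0.6, 0.8, 0, 0, 0, 0, 93, 0.6, 0.8, 0, 0, 0, 0, 93, 0.6, 0.8, 0, 0, 0, 0, 93, 0.6, 0.9, 0, 0, 0, 0, 93, 0.6, 0.9, 0, 0, 0, 0, 93, 0.5, 0.9, 0, 0, 0, 0, 93, 0, 0, 0, 0, 0, 0, 93])

```text
clock: 20.4
ee_pos: [0.6626, 0.0382, 0.2641]
tcp_rot: [1.0, -0.003, -0.001, 0.001]
contact_force: [-0.3, -0.6, 0.1]
gripper_width: 1.003
grip_force: 0.0
```

Emit:
carry_out(targets=[0, 0, 0, 0, 0, 0.8, 93, 0, 0, 0, 0, 0, 0.8, 93, 0, 0, 0, 0, 0, 0.8, 93, 0, 0, 0, 0, 0, 0.8, 93, 0, 0, 0, 0, 0, 0, 93])

```text
clock: 20.9
ee_pos: [0.661, 0.0441, 0.2652]
tcp_rot: [0.99, -0.14, -0.0, -0.0]
contact_force: [0.3, -0.1, -0.3]
gripper_width: 1.001
grip_force: 0.0
```

```bash
python3 - <<'E'
from m import *
print(manip.observe()['ee_pos'],manip.observe()['qpos'].round(3))
n='wrist';p,d,c=grab(n); cv2.imwrite('pics/wrist3.png',p[...,::-1]); np.savez('wrist30.npz',p=p,d=d,**c)
E
```

```text
[0.66095174 0.04406805 0.26517995] [-0.011  0.288  1.225  0.     1.63   1.842]
```

View pics/wrist3.png

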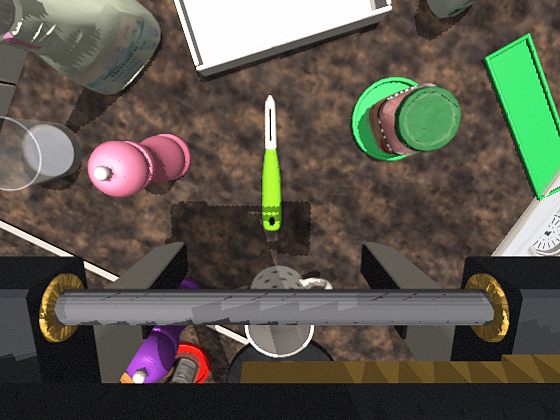

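The peeler lies straight along the tool axis, from (269,96) to (272,232). The pink mill (115,165) is to its left.

```bash
python3 - <<'E'
from m import *
p,d,c=L('wrist3'); X=cloud(d,c)
q=X[80:245,235:305].reshape(-1,3); q=q[(q[:,2]>.005)&(q[:,2]<.03)]
r=cv2.minAreaRect((q[:,:2]*1000).astype(np.float32)); print(len(q),r,q[:,2].max())
e=onplane([[269.5,96],[272.5,232]],c,.009); print(e,e.mean(0),np.linalg.norm(e[0]-e[1]),np.degrees(np.arctan2(*(e[0]-e[1])[1::-1])))
m=blob(p,(45,100,60),(85,255,255),(525,110),100,);P=onplane(outer(m),c,.007); r=cv2.minAreaRect((P[:,:2]*1000).astype(np.float32));print('rest',r,np.percentile(X[m>0][:,2],[5,50,95]))
q=X[:240].reshape(-1,3); q=q[(np.hypot(*(q[:,:2]-(.73,.165)).T)<.045)&(q[:,2]>.1)&(q[:,2]<.16)];print('pink',robcirc(q))
E
```

```text
1608 ((682.483642578125, 42.95306396484375), (23.69959831237793, 164.65614318847656), 73.68540954589844) 0.02012043711151884
[[0.76503563 0.02085329 0.009     ]
 [0.59855742 0.06542177 0.009     ]] [0.68179653 0.04313753 0.009     ] 0.17234077738348366 -14.987405709826664
rest ((645.8646240234375, -285.3100280761719), (199.27407836914062, 58.056575775146484), 13.291485786437988) [0.00249281 0.00404715 0.00809743]
pink (array([0.73108454, 0.16385348]), np.float64(0.018862021637898744), 1341)
```

Emit:
carry_out(targets=[0.26, -0.04, 0, 0, 0, 0, 93, 0.26, -0.04, 0.5, 0, 0, 0, 93, 0, 0, 0.8, 0, 0, 0, 93, 0, 0, 0.9, 0, 0, 0, 93, 0, 0, 0.9, 0, 0, 0, 93, 0, 0, 0.9, 0, 0, 0, 93, 0, 0, 0.8, 0, 0, 0, 93, 0, 0, 0.5, 0, 0, 0, 93, 0, 0, 0.4, 0, 0, 0, 93, 0, 0, 0.3, 0, 0, 0, 93, 0, 0, 0.2, 0, 0, 0, 93, 0, 0, 0, 0, 0, 0, 93])

```text
clock: 22.15
ee_pos: [0.6818, 0.0407, 0.0171]
tcp_rot: [0.99, -0.14, -0.001, 0.0]
contact_force: [-0.2, -0.2, 0.5]
gripper_width: 1.002
grip_force: 0.0
```

Emit:
carry_out(targets=[0, 0, 0.15, 0, 0, 0, 93, 0, 0, 0.15, 0, 0, 0, 93, 0, 0, 0, 0, 0, 0, 15, 0, 0, 0, 0, 0, 0, 15, 0, 0, 0, 0, 0, 0, 15, 0, 0, 0, 0, 0, 0, 15, 0, 0, 0, 0, 0, 0, 15, 0, 0, 0, 0, 0, 0, 15, 0, 0, 0, 0, 0, 0, 15, 0, 0, 0, 0, 0, 0, 15, 0, 0, 0, 0, 0, 0, 15, 0, 0, 0, 0, 0, 0, 15], newtons=15)

```text
clock: 23.35
ee_pos: [0.6823, 0.0407, 0.0059]
tcp_rot: [0.99, -0.14, 0.0, -0.0]
contact_force: [-0.1, -1.1, -1.1]
gripper_width: 0.265
grip_force: 15.0
```

Emit:
carry_out(targets=[0, 0, -0.5, 0, 0, 0, 15, 0, 0, -1, 0, 0, 0, 15, 0, 0, -1, 0, 0, 0, 15, 0, 0, -1, 0, 0, 0, 15, 0, 0, -1, 0, 0, 0, 15, 0, 0, 0, 0, 0, -0.97, 15, 0, 0, 0, 0, 0, -0.97, 15, 0, 0, 0, 0, 0, -0.97, 15, 0, 0, 0, 0, 0, -0.97, 15, 0, 0, 0, 0, 0, -0.97, 15, 0, 0, 0, 0, 0, -0.97, 15, 0, 0, 0, 0, 0, 0, 15])

```text
clock: 24.55
ee_pos: [0.6821, 0.0407, 0.1856]
tcp_rot: [0.994, 0.114, -0.0, -0.0]
contact_force: [-0.2, -0.5, -0.5]
gripper_width: 0.266
grip_force: 15.0
```

```bash
python3 - <<'E'
from m import *
o=manip.observe();print(o['ee_pos'],o['tcp_rot'],o['gripper_width'])
q=grab('scene');cv2.imwrite('pics/s7.png',np.hstack([q[0][180:420,270:450],grab('side')[0][100:340,200:380]])[...,::-1].repeat(2,0).repeat(2,1))
for n in['scene','s4','wrist1']:
    p,d,c=L(n); q=cloud(d,c); q=(q[:240] if n[0]=='w' else q).reshape(-1,3)
    q=q[(q[:,0]>.5)&(q[:,1]<-.2)&(q[:,0]<.95)&(q[:,1]>-.55)]
    s=(q[:,0]-q[:,1])*.707; 
    for a,b in((.03,.08),(.08,.2),(.2,.4),(.4,.7)):
        t=(q[:,2]>a)&(q[:,2]<b)&(abs(q[:,0]+q[:,1]-.357)<.2)
        if t.sum()>5: print(n,a,t.sum(),np.percentile(s[t],[0,2,10]).round(3))
print('rest',(.645+.288)*.707)
E
```

```text
[0.68209262 0.0406557  0.18560103] [ 9.93500109e-01  1.13830971e-01 -2.09197380e-04 -5.99291779e-06] 0.2657980587085236
scene 0.03 154 [0.742 0.752 0.819]
scene 0.08 1523 [0.742 0.783 0.787]
scene 0.2 4703 [0.781 0.783 0.785]
scene 0.4 11827 [0.78  0.782 0.785]
s4 0.03 157 [0.74  0.745 0.819]
s4 0.08 1528 [0.737 0.783 0.787]
s4 0.2 4709 [0.78  0.783 0.785]
s4 0.4 11835 [0.78  0.782 0.785]
wrist1 0.03 2129 [0.816 0.817 0.818]
wrist1 0.08 369 [0.801 0.802 0.803]
rest 0.659631
```

View pics/s7.png

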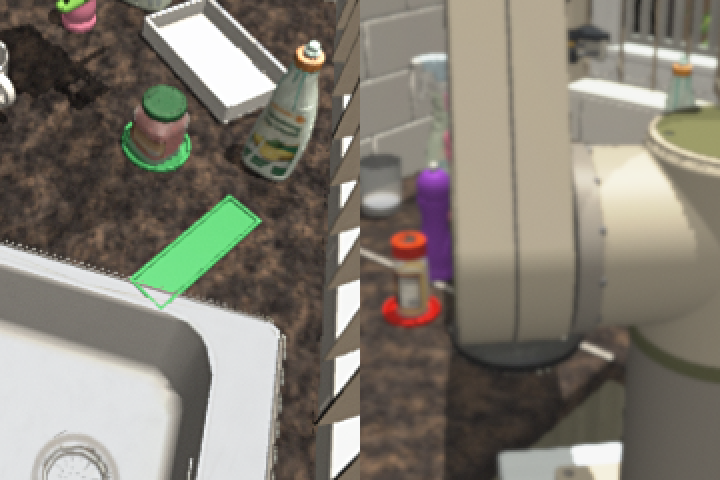

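The path to the rest (crop 195,250) is clear, and the blinds leave about 20 mm beside the gripper.

Emit:
carry_out(targets=[-0.26, 0.75, 0, 0, 0, 0, 15, -0.28, 0.8, 0, 0, 0, 0, 15, -0.28, 0.8, 0, 0, 0, 0, 15, -0.28, 0.8, 0, 0, 0, 0, 15, -0.28, 0.8, 0, 0, 0, 0, 15, -0.28, 0.8, 0, 0, 0, 0, 15, -0.28, 0.8, 0, 0, 0, 0, 15, -0.28, 0.8, 0, 0, 0, 0, 15, -0.28, 0.8, 0, 0, 0, 0, 15, -0.26, 0.64, 0, 0, 0, 0, 15, 0, 0, 0, 0, 0, 0, 15, 0, 0, 0, 0, 0, 0, 15])

```text
clock: 25.85
ee_pos: [0.6445, -0.2883, 0.1856]
tcp_rot: [0.994, 0.112, -0.0, -0.0]
contact_force: [0.3, 0.6, -0.2]
gripper_width: 0.266
grip_force: 15.0
```

Emit:
carry_out(targets=[0, 0, 0.5, 0, 0, 0, 15, 0, 0, 0.8, 0, 0, 0, 15, 0, 0, 0.8, 0, 0, 0, 15, 0, 0, 0.8, 0, 0, 0, 15, 0, 0, 0.6, 0, 0, 0, 15, 0, 0, 0.4, 0, 0, 0, 15, 0, 0, 0, 0, 0, 0, 15, 0, 0, 0, 0, 0, 0, 15])

```text
clock: 26.65
ee_pos: [0.6454, -0.2873, 0.0307]
tcp_rot: [0.994, 0.113, 0.0, 0.0]
contact_force: [0.8, -0.0, -0.5]
gripper_width: 0.268
grip_force: 15.0
```

```bash
python3 - <<'E'
from m import *
o=manip.observe();print(o['ee_pos'],o['tcp_rot'],o['gripper_width'])
q=grab('scene');cv2.imwrite('pics/s8.png',cv2.resize(np.hstack([q[0][240:350,310:430],grab('wrist')[0][60:280:2,160:400:2]])[...,::-1],None,fx=3,fy=3))
E
```

```text
[ 0.64537011 -0.28730976  0.03068648] [9.93552035e-01 1.13376543e-01 3.08025657e-04 1.34565818e-04] 0.26798514284945363
```

View pics/s8.png

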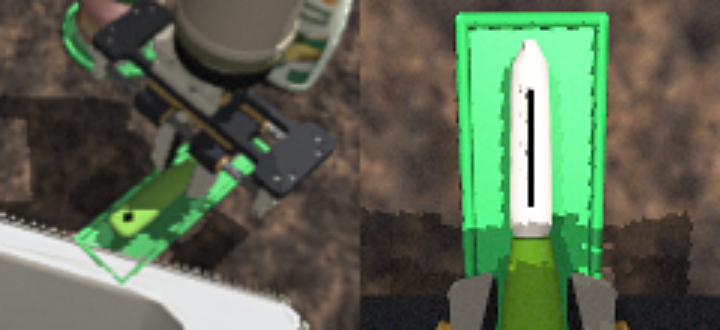

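The peeler is aligned and centred in the rest (blade at 530,130 between the rims). I'll lower slowly so the fingertips stay just above the rim.

Emit:
carry_out(targets=[0, 0, 0.15, 0, 0, 0, 15, 0, 0, 0.12, 0, 0, 0, 15, 0, 0, 0.1, 0, 0, 0, 15, 0, 0, 0.07, 0, 0, 0, 15, 0, 0, 0.05, 0, 0, 0, 15, 0, 0, 0.03, 0, 0, 0, 15, 0, 0, 0, 0, 0, 0, 15, 0, 0, 0, 0, 0, 0, 15])

```text
clock: 27.55
ee_pos: [0.6448, -0.2879, 0.0094]
tcp_rot: [0.994, 0.113, 0.0, 0.0]
contact_force: [-1.5, -0.4, 1.7]
gripper_width: 0.267
grip_force: 15.0
```

Emit:
carry_out(targets=[0, 0, 0, 0, 0, 0, 50, 0, 0, 0, 0, 0, 0, 50, 0, 0, 0, 0, 0, 0, 50, 0, 0, 0, 0, 0, 0, 50, 0, 0, -0.4, 0, 0, 0, 50, 0, 0, -0.8, 0, 0, 0, 50, 0, 0, -1, 0, 0, 0, 50, 0, 0, -1, 0, 0, 0, 50, 0, 0, -1, 0, 0, 0, 50, 0, 0, -1, 0, 0, 0, 50, 0, 0, -1, 0, 0, 0, 50, 0, 0, -1, 0, 0, 0, 50])

```text
clock: 28.75
ee_pos: [0.6445, -0.2876, 0.3005]
tcp_rot: [0.994, 0.113, 0.001, 0.0]
contact_force: [0.6, -0.1, -0.3]
gripper_width: 0.539
grip_force: 0.0
```

Emit:
carry_out(targets=[-0.6, -0.6, 0, 0, 0, 0, 50, -0.6, -0.6, 0, 0, 0, 0, 50, -0.6, -0.6, 0, 0, 0, 0, 50, -0.6, -0.6, 0, 0, 0, 0, 50, -0.6, -0.6, 0, 0, 0, 0, 50, 0, 0, 0, 0, 0, 0, 50, 0, 0, 0, 0, 0, 0, 50])

```text
clock: 29.45
ee_pos: [0.5007, -0.1977, 0.2988]
tcp_rot: [0.994, 0.113, 0.001, 0.001]
contact_force: [0.5, -0.5, -0.4]
gripper_width: 0.54
grip_force: 0.0
```

```bash
cat > f.py <<'E'
from m import *
o=manip.observe();print(o['ee_pos'],o['contact_force'])
for n in('scene','wrist'):
    p,d,c=grab(n); np.savez(n+'90.npz',p=p,d=d,**c); cv2.imwrite(f'pics/{n}9.png',p[...,::-1]); X=cloud(d,c)
    if n=='wrist': X=X[:245]
    for k,w,hs in (('jam',(.695,-.12),(.05,.07,.09)),('spice',(.434,.247),(.05,.07,.09)),('mill',(.426,.376),(.05,.07,.14)),('mug',(.51,.079),(.05,.07))):
        q=X.reshape(-1,3); q=q[(np.hypot(*(q[:,:2]-w).T)<.06)&(q[:,2]>.012)]
        print(n,k,'zmax',np.percentile(q[:,2],99.5).round(3) if len(q) else 0,[np.round(np.r_[robcirc(s)[:2]],3) if 0 else [np.round(t,3).tolist() for t in robcirc(s)] for s in (q[abs(q[:,2]-h)<.01] for h in hs) if len(s)>25])
E
python3 f.py
```

```text
[ 0.50073744 -0.19767436  0.29875778] [ 0.45591824 -0.4633883  -0.43145532]
scene jam zmax 0.104 [[[0.691, -0.124], 0.032, 100], [[0.692, -0.122], 0.033, 112], [[0.69, -0.124], 0.026, 82]]
scene spice zmax 0.112 [[[0.436, 0.247], 0.022, 49], [[0.435, 0.247], 0.022, 48], [[0.435, 0.246], 0.021, 62]]
scene mill zmax 0.17 [[[0.426, 0.377], 0.023, 57], [[0.427, 0.379], 0.019, 51], [[0.426, 0.375], 0.023, 55]]
scene mug zmax 0.092 [[[0.51, 0.08], 0.038, 159], [[0.509, 0.079], 0.039, 142]]
wrist jam zmax 0.105 [[[0.693, -0.12], 0.035, 299], [[0.692, -0.119], 0.033, 445], [[0.693, -0.119], 0.03, 367]]
wrist spice zmax 0 []
wrist mill zmax 0 []
wrist mug zmax 0.092 [[[0.511, 0.081], 0.038, 1163], [[0.512, 0.08], 0.039, 1060]]
```

View pics/scene9.png

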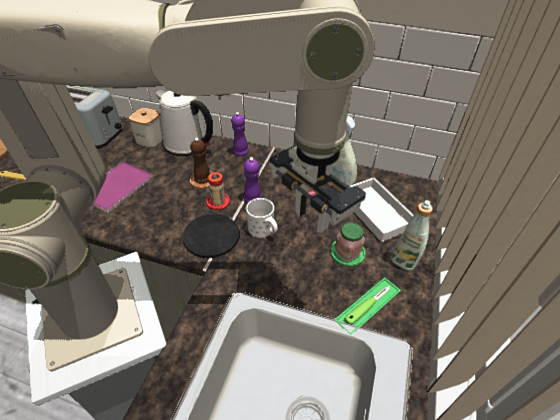

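View pics/wrist9.png

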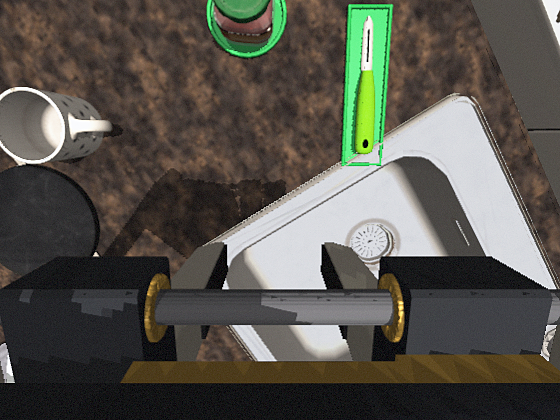

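Both views show the peeler (367,300 in scene) lying in the rest, the jam jar on green, spice jar on red and mill on wood. All are within about 4 mm of centre, and the mug has not moved.

```bash
python3 -c "
from workcell import manip
print(manip.close_job())"
```

```text
the job is handed in; nothing more can be done
None
```

The job is handed in, with no verdict shown: the jam jar, spice jar, pepper mill and peeler are all set down in their places within about 4 mm of centre by the last camera check, the mug has not moved, and it took about 30 s.

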